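# Index the carving turntable one hole on

## Robot

A 7-joint arm with a two-finger parallel gripper is mounted at the origin on the work surface. World frame = base frame: x ahead of the robot, y to its left, z up, the work surface at z = 0. Lengths are in m, angles in degrees, forces in N, time in s.
With the tool pointing down it reaches from about 0.4 to 0.875 m from the base axis. Payload 19.3 kg.
Tool frame: the origin (TCP) lies between the finger pads; the fingertips stand 25 mm ahead of it and the grasp point (between the pads) lies 6 mm ahead of it (robot.tip_extent is the distance from the TCP to the fingertips, in m); z points along the fingers, y is the direction in which the jaws open and shut (so a half turn about z gives the same grasp; the last joint's range is limited). The gripper opens to 85 mm and grips with 20 to 120 N. Pads are 22 mm wide; open, the fingers measure 114 mm over their backs; the gripper's body (76 mm by 85 mm) begins 54 mm behind the grasp point. The pads swing forward as they close: fully open they stand 13 mm farther back than shut.
Start: joints at [62.613, 29.874, -2.08, 91.645, 1.215, 58.505, -6.463], TCP at [0.248, -0.574, 0.232] pointing down, gripper open.
Joint ranges: [-166.77, 166.77], [-17.47, 122.26], [-85.68, 81.53], [9.62, 139.38], [-72.42, 252.41], [9.2, 110.78], [-144.41, 144.41]. Speed limits (degrees/s): [108.29, 108.29, 136.94, 136.94, 172.46, 172.46, 172.46].

## Interface

Orientations are given as [roll, pitch, yaw] about the fixed x, y, z axes, in that order (R = Rz(yaw) Ry(pitch) Rx(roll)).
In Python, from rig import robot gives the robot as it stands.
- The arm moves only by the tool play_rows, never from a script. Its argument "plan" is a list of rows, each a list of 3 entries, a list of its own where there are three numbers: the shift along the tool's x, y, z in m, then the turn, a rotation vector about the tool's x, y, z in degrees, then the opening, from 0 (shut) to 1 (fully open). A call has 1 to 20 rows; each row is the pose to reach, as a shift and turn from the pose commanded when the call began, along the tool's axes at that moment; what a row does not reach only later rows make up. A row lasts 1/8 s, in which the tool goes at most 62.5 mm and 10.7 degrees, less where a joint would pass 70% of its speed; a pose out of reach is approached as far as the arm can. A call with a gripper value outside its range is refused whole. The fingers move at their own pace and stop on an object; the grip force is fixed at half the most. Time passes only in rows, so rows that repeat a pose let the fingers close. It gives the time, the measured TCP pose, the force and the opening at its end, in the units of the state.
- robot.read_state(): the state, without advancing time (a new reading comes with each control period).
- robot.read_camera(name): name is "scene" or "top" or "wrist"; returns a dict with "img" (480x640x3 uint8, blue, green, red), "z_map" (480x640 float32, m along the optical axis (not along the pixel's ray), 0 where there is no reading), "vfov" (degrees; the focal length in pixels is half the picture's height over the tangent of half this angle, whatever the lens; pixels are square), "cx", "cy" (the principal point, pixels), "distortion" ([k1, k2, p1, p2, k3] as OpenCV has them; the pictures are not rectified), "extrinsics" (4x4, takes a point from camera to world coordinates). Camera axes: x right, y down, z forward; pixel columns grow to the right and rows downward; lengths in m; the calibration is good to about 2 mm. A picture is of the moment at which its call begins.
- robot.sign_off(): hands the job in, once; it reports no verdict.
The state is a dict: "clock": time; "joints": joint angles; "qd": joint speeds; "joint_torque": joint torques, N m; "tool_pos": TCP position; "tool_rot": TCP orientation; "force": force on the tool from outside, world axes, zero at the start; "wrist_torque": the same for the moment, N m; "gripper_width": opening from 0.0 (shut) to 1.0 (fully open).
Only numpy, scipy, OpenCV 4.12 (cv2) and the standard library are available. Lean on these libraries where they do the work, as an engineer would, in place of code of your own. Each camera call takes 0.05 s, during which the arm holds its last target.

## Task

Index the carving turntable by one hole: with a fingertip press the red plunger button down, which unlocks the table while it is held, push the yellow lug to swing the table out of its hole and on counter-clockwise (seen from above), and let the plunger spring up and lock in the very next hole, an eighth of a turn on. Only touch and push, gripping nothing and not forcing the lug; the carved fish rides round in its place between the dowels, and everything else on the bench stays where it is. Finish with the hand clear.

Things in the scene. Friction and masses are not known exactly. Their poses are not given: they have to be found in the camera images.
- table_axis (a point): Point on the turntable's upright axis, level with the deck's top (50 mm above the bench). The green round base, diameter 300 mm, 30 mm high, is fixed; its rim shows eight brass-rimmed black holes, one every 45 degrees. On it a plywood-topped deck, diameter 256 mm, turns about this axis.
- plunger_top (a point): Centre of the top of the red plunger button, diameter 36 mm, on the deck 95 mm from the axis. Its top is 78 mm above the bench when up; it goes straight down by up to 10 mm on a spring, 3 N at first, 7 N fully down. Round it is a dark collar, diameter 46 mm, top 66 mm above the bench. A small red pointer on the deck's rim beside it shows the hole.
- lug_face (a point): Middle of the lug's flat face that looks at the plunger, 95 mm above the bench. The yellow lug is an upright block on the deck, 95 mm from the axis, just ahead of the plunger counter-clockwise: 40 mm wide (radially), 20 mm thick, top 108 mm above the bench. The face is 24 mm from the plunger's centre, so a fingertip on the plunger can push it. It bears some 25 N.
- deck (a joint): Angle of the table, rad: 0 (within 0.02) at the start, locked in a hole; grows counter-clockwise seen from above; the next hole is at 0.785, with play of 0.02 either way. Unlocked, it turns with about 2 N at the lug and stays where it is left.
- plunger (a joint): How far the plunger is pressed, m: 0 up, 0.010 fully down. Up in a hole it locks the table; pressed more than 0.006 the table is free. Let go within 0.02 rad of a hole it springs up and locks; let go between holes it rises only to about 0.005, slides along so as the table is turned by the lug, and snaps up by itself in the next hole.
- fish_mid (a point): Middle of the carved fish, dark wood with gold scales, 130 mm long, 46 wide, 36 high (top 86 mm above the bench). It lies loose on the deck, across it, between four 18 mm dowels, its middle 20 mm past the axis on the side away from the plunger.
- seat (a point): Point of the deck where the fish's middle belongs, half the fish's height above the deck; turns with the deck.
- red_block: Bystander: loose maroon block 100 x 80 x 45 mm with a thin upright steel rod to 130 mm height; origin under its centre.
- cradle: Bystander: loose ochre wooden cradle 90 x 106 x 54 mm; origin under its centre.
- blank: Bystander: loose pale uncarved fish blank 130 x 46 x 36 mm; origin under its centre.
- jar: Bystander: loose paint jar with blue cap, diameter 60 mm, 70 mm high; origin under its centre.
- mallet: Bystander: loose wooden mallet lying on the bench; origin on its underside.
- gouge: Bystander: loose carving tool with wooden handle, 170 mm long, lying; origin on its underside.
- brush: Bystander: loose brush, 170 mm long, lying; origin on its underside.
Things that resemble listed ones, but are neither listed nor needed, are in the scene too. What is shaped like the part that bears fish_mid but blue or orange is not meant.

How it is judged (in metres and radians):
On the way, in this order (a step that is already met when the one before it is completed fails the run):
1. the plunger is pressed in while the table still stands at its first hole (value of joint plunger above 0.0055 m and value of joint deck between -0.1 and 0.15 rad), for 0.05 s.
2. the table is turned counter-clockwise, out of the first hole, by more than half a step (value of joint deck above 0.45 rad), for 0.05 s.
At the end, for the whole second after the job is handed in: The table stands still in the next hole counter-clockwise (0.785 rad on, within 0.04), the plunger is up (within 2 mm), and the fish lies in its place on the deck (within 12 mm) (value of joint deck between 0.745 and 0.825 rad and value of joint plunger below 0.002 m and velocity of joint deck between -0.02 and 0.02 rad/s and distance between fish_mid and seat below 0.012 m); the robot touches nothing.
It fails at once if the table is turned beyond the next hole (by more than 0.2 rad) (value of joint deck above 0.985 rad).
It fails at once if the table is turned clockwise from its start (value of joint deck below -0.15 rad).
It fails at once if the fish is lifted or shifted from its place on the deck (distance between fish_mid and seat above 0.015 m or height (world z) of fish_mid above 0.083 m).
It fails at once if the lug is gripped or forced (more than 40 N) (contact force between the fingers and deck_c7 above 40 N).
It fails at once if a bystander is moved by more than 20 mm or lifted (distance of any of red_block, cradle, blank, jar, mallet, gouge, brush from where it was at the start of the episode above 0.02 m).
It also fails if it takes over 45 s, if anything falls off the work surface, if the arm or the gripper's body presses on something with over 40 N, if the wrist force passes 120 N, or if a joint passes its speed limit or range.

## Working session

There is one attempt and no reset: what is moved stays moved. The work goes in short steps, Python scripts to look and compute and a tool call to move; the robot and the scene stay as the last step left them, time stands still between calls to the robot, and variables do not carry over. Pictures are saved under pics/ and viewed, and the job is handed in when it is done.

Besides the shell and the picture viewer there is one more tool, called in YAML: its name, and indented under it one key for each argument. play_rows: Moves the arm, as the interface text tells. Its arguments: {"type":"object","properties":{"plan":{"type":"array"}},"required":["plan"]}

```bash
mkdir -p pics; ls
python3 - <<'E'
from rig import robot
import cv2
s=robot.read_state(); print(s)
for n in("scene","top"):
    c=robot.read_camera(n); cv2.imwrite(f"pics/{n}0.png",c["img"])
    print(n,c["vfov"],c["cx"],c["cy"],c["distortion"],c["extrinsics"])
E
```

```text
pics
{'clock': 0.0, 'joints': array([62.6115156 , 29.91169328, -2.08116793, 91.67096995,  1.21310908,
       58.50575296, -6.46185455]), 'qd': array([ 0.12559836,  0.00556243,  0.01322681,  0.00236833, -0.0048716 ,
       -0.0512507 ,  0.09386832]), 'joint_torque': array([ 1.81616742e-03, -9.27096248e+01,  1.98114976e+00, -3.69940102e+01,
        1.78328273e-02,  8.09584104e-03,  3.66630877e-05]), 'tool_pos': array([ 0.24772334, -0.57345693,  0.23151576]), 'tool_rot': array([-1.79933668e+02,  3.50766866e-03,  2.33657876e+01]), 'force': array([ 0.27685713,  0.31594455, -0.56809857]), 'wrist_torque': array([ 0.02061839, -0.03287057,  0.04042315]), 'gripper_width': 1.0036826217519366}
scene 51.76282047046311 325.2807872259935 245.22893303256674 [-0.08394849  0.          0.          0.          0.        ] [[-8.70569055e-01  4.14454523e-01 -2.65211179e-01  8.12877053e-01]
 [ 4.92045830e-01  7.32574641e-01 -4.70345933e-01  5.66854697e-01]
 [-6.50014838e-04 -5.39964669e-01 -8.41687432e-01  1.07722546e+00]
 [ 0.00000000e+00  0.00000000e+00  0.00000000e+00  1.00000000e+00]]
top 45.22736292000456 319.7195587775284 230.24804541127943 [-0.16624628  0.          0.          0.          0.        ] [[-9.07048250e-03 -9.78172149e-01  2.07598103e-01  1.60747976e-01]
 [-9.99952638e-01  9.60530627e-03  1.56836781e-03  1.61351666e-04]
 [-3.52817708e-03 -2.07574045e-01 -9.78212946e-01  1.68929969e+00]
 [ 0.00000000e+00  0.00000000e+00  0.00000000e+00  1.00000000e+00]]
```

View pics/scene0.png

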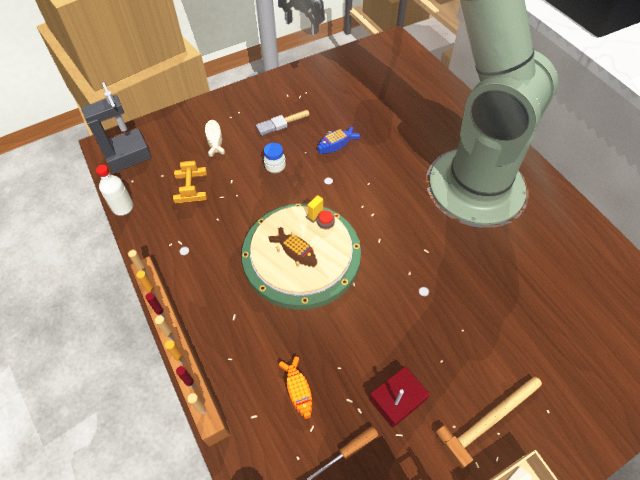

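View pics/top0.png

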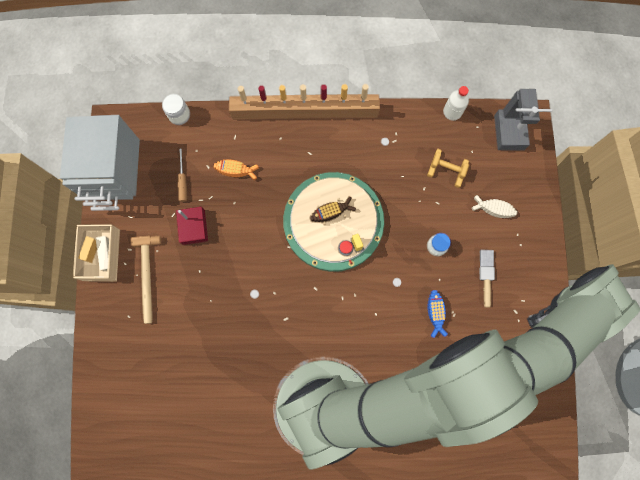

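The top view shows the red plunger at (345,248), the yellow lug at (357,242), the turntable centre at about (334,221) and the dark fish at (330,211). Things that could be mistaken for them:
- **Red:** jar lid at (463,91), the maroon block at (192,225) and the maroon handles at (262,93) and (324,93).
- **Fish:** orange at (236,168) and blue at (437,313).
- **Yellow:** the cradle at (450,167) and the box items at (87,248).

I choose the ones on the green base. Next I'll measure them and check a crop.

```bash
cat > h.py <<'E'
import numpy as np, cv2
from rig import robot
def cam(n):
    c=robot.read_camera(n); h=c["img"].shape[0]; f=h/2/np.tan(np.radians(c["vfov"]/2))
    c["K"]=np.array([[f,0,c["cx"]],[0,f,c["cy"]],[0,0,1]]); c["d"]=np.array(c["distortion"]); return c
def rays(c,uv):
    p=cv2.undistortPoints(np.array(uv,float).reshape(-1,1,2),c["K"],c["d"]).reshape(-1,2)
    E=np.array(c["extrinsics"]); return E[:3,3],np.c_[p,np.ones(len(p))]@E[:3,:3].T
def plane(c,uv,z):
    o,d=rays(c,uv); return o+d*((z-o[2])/d[:,2])[:,None]
def depth(c,mask):
    v,u=np.nonzero(mask&(c["z_map"]>0)); E=np.array(c["extrinsics"]); _,d=rays(c,np.c_[u,v])
    return E[:3,3]+d*c["z_map"][v,u][:,None]
def proj(c,P):
    E=np.linalg.inv(np.array(c["extrinsics"])); return cv2.projectPoints(np.array(P,float).reshape(-1,1,3),cv2.Rodrigues(E[:3,:3])[0],E[:3,3],c["K"],c["d"])[0].reshape(-1,2)
def masks(c):
    hsv=cv2.cvtColor(c["img"],cv2.COLOR_BGR2HSV); H,S,V=cv2.split(hsv)
    return dict(red=((H<8)|(H>172))&(S>170)&(V>120), yel=(H>20)&(H<33)&(S>170)&(V>120), green=(H>60)&(H<95)&(S>60)&(V>40), wood=(H>12)&(H<30)&(S<130)&(V>170))
E
cat > m.py <<'E'
from h import *
out={}
for n in("top","scene"):
    c=cam(n); m=masks(c)
    uv0=(334,221) if n=="top" else (302,254)
    roi=np.zeros(c["img"].shape[:2],bool); r=56 if n=="top" else 68
    roi=cv2.circle(roi.astype(np.uint8),uv0,r,1,-1).astype(bool)
    g=m["green"]&roi
    P=depth(c,g); P=P[abs(P[:,2]-.03)<.008]
    cnt=max(cv2.findContours((cv2.morphologyEx((g|(m["wood"]&roi)).astype(np.uint8),cv2.MORPH_CLOSE,np.ones((9,9)))),0,1)[0],key=cv2.contourArea).reshape(-1,2)
    print(n,"n green",len(P), "z",np.median(P[:,2]))
    Q=P[:,:2]; 
    (x,y),rr=cv2.minEnclosingCircle(Q.astype(np.float32)); print(" enclosing",x,y,rr)
    W=plane(c,cnt,.03)[:,:2]
    from scipy.optimize import least_squares
    s=least_squares(lambda p:np.hypot(*(W-p[:2]).T)-p[2],[x,y,.15],loss='soft_l1',f_scale=.003).x; print(" hull fit",s)
    for k in("red","yel"):
        mm=m[k]&roi; D=depth(c,mm); v,u=np.nonzero(mm); print(" ",k,mm.sum(),"px",u.mean(),v.mean(),"z pct",np.percentile(D[:,2],[5,50,95]))
        zt=.078 if k=="red" else .108
        T=D[abs(D[:,2]-zt)<.005]; print("   top pts",len(T),T.mean(0),"bbox",T.min(0),T.max(0))
        if len(T)>5: print("   minrect",cv2.minAreaRect((T[:,:2]*1000).astype(np.float32)))
        print("   all median", np.median(D,0))
    u,v=uv0; 
    cr=c["img"][v-75:v+75,u-90:u+90]; cv2.imwrite(f"pics/crop_{n}.png",cv2.resize(cr,None,fx=4,fy=4,interpolation=cv2.INTER_CUBIC))
E
python3 m.py
```

```text
top n green 1496 z 0.029755720773595895
 enclosing 0.5432414412498474 -0.037877634167671204 0.15007589757442474
 hull fit [ 0.54215544 -0.03751376  0.14744802]
  red 11 px 340.45454545454544 238.45454545454547 z pct [0.05246599 0.0788355  0.08979112]
   top pts 7 [ 0.47003414 -0.06681448  0.0779676 ] bbox [ 0.44119613 -0.08586844  0.07326034] [0.54520174 0.00443998 0.08189522]
   minrect ((498.94342041015625, -42.67337417602539), (128.22756958007812, 31.55483055114746), 31.69974136352539)
   all median [ 0.46469043 -0.07769403  0.0788355 ]Traceback (most recent call last):
  File "m.py", line 18, in <module>
    mm=m[k]&roi; D=depth(c,mm); v,u=np.nonzero(mm); print(" ",k,mm.sum(),"px",u.mean(),v.mean(),"z pct",np.percentile(D[:,2],[5,50,95]))
                   ~~~~~^^^^^^
  File "h.py", line 12, in depth
    v,u=np.nonzero(mask&(c["z_map"]>0)); E=np.array(c["extrinsics"]); _,d=rays(c,np.c_[u,v])
                                                                          ~~~~^^^^^^^^^^^^^^
  File "h.py", line 7, in rays
    p=cv2.undistortPoints(np.array(uv,float).reshape(-1,1,2),c["K"],c["d"]).reshape(-1,2)
      ~~~~~~~~~~~~~~~~~~~^^^^^^^^^^^^^^^^^^^^^^^^^^^^^^^^^^^^^^^^^^^^^^^^^^
cv2.error: OpenCV(4.12.0) /io/opencv/modules/calib3d/src/undistort.dispatch.cpp:347: error: (-215:Assertion failed) CV_IS_MAT(_src) && CV_IS_MAT(_dst) && (_src->rows == 1 || _src->cols == 1) && (_dst->rows == 1 || _dst->cols == 1) && _src->cols + _src->rows - 1 == _dst->rows + _dst->cols - 1 && (CV_MAT_TYPE(_src->type) == CV_32FC2 || CV_MAT_TYPE(_src->type) == CV_64FC2) && (CV_MAT_TYPE(_dst->type) == CV_32FC2 || CV_MAT_TYPE(_dst->type) == CV_64FC2) in function 'cvUndistortPointsInternal'
```

Run:
```python
from h import *
for n,pts in(("top",[(345,248),(357,242),(348,245)]),("scene",[(326,218),(315,208),(319,205)])):
    c=cam(n); hsv=cv2.cvtColor(c["img"],cv2.COLOR_BGR2HSV)
    for u,v in pts: print(n,u,v,hsv[v-1:v+2,u-1:u+2].reshape(-1,3)[::2].tolist())
    u,v=(334,221) if n=="top" else (302,254)
    cv2.imwrite(f"pics/crop_{n}.png",cv2.resize(c["img"][v-65:v+65,u-80:u+80],None,fx=4,fy=4,interpolation=cv2.INTER_CUBIC))
```

```text
top 345 248 [[1, 165, 246], [1, 168, 244], [1, 168, 244], [1, 168, 246], [1, 168, 245]]
top 357 242 [[26, 128, 255], [26, 130, 255], [26, 130, 255], [26, 130, 255], [26, 130, 255]]
top 348 245 [[1, 168, 244], [1, 174, 235], [1, 167, 244], [1, 167, 244], [1, 169, 243]]
scene 326 218 [[3, 199, 253], [3, 197, 253], [3, 196, 253], [3, 198, 253], [3, 196, 253]]
scene 315 208 [[26, 196, 252], [22, 201, 233], [22, 198, 232], [22, 201, 232], [22, 202, 231]]
scene 319 205 [[23, 202, 236], [22, 202, 231], [22, 203, 231], [23, 199, 232], [22, 199, 231]]
```

View pics/crop_top.png

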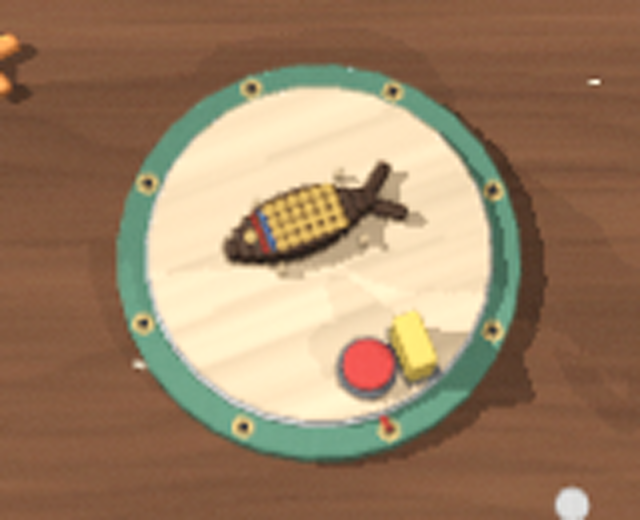

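View pics/crop_scene.png

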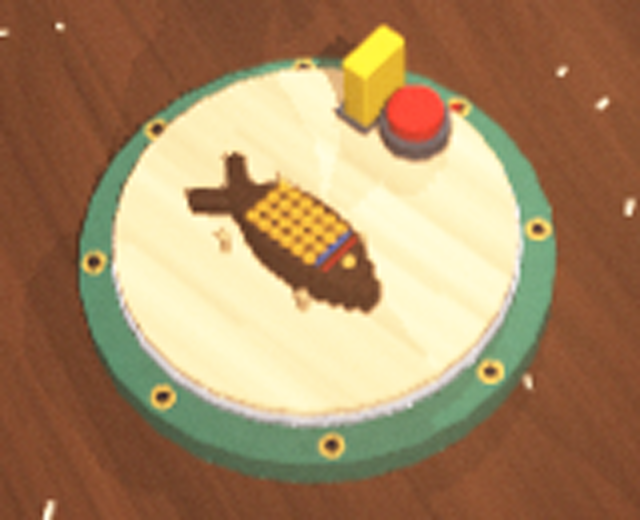

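The crops show the red button with its pointer at a brass hole, and the yellow lug just ahead of it counter-clockwise. The dark fish sits on the deck, as described. I'll loosen the colour thresholds and localise.

Run:
```python
from h import *
from scipy.optimize import least_squares
for n,rc,yc in(("top",(346,248),(357,242)),("scene",(326,217),(315,208))):
    c=cam(n); H,S,V=cv2.split(cv2.cvtColor(c["img"],cv2.COLOR_BGR2HSV))
    yy,xx=np.mgrid[:480,:640]
    red=((H<8)|(H>172))&(S>140)&(V>225 if n=="top" else V>238)&(np.hypot(xx-rc[0],yy-rc[1])<12)
    yel=(H>18)&(H<33)&(S>105)&(np.hypot(xx-yc[0],yy-yc[1])<18)
    v,u=np.nonzero(red); p=plane(c,[(u.mean(),v.mean())],.078)[0]
    print(n,"red",red.sum(),u.mean(),v.mean(),p, "median depth",np.median(depth(c,red),0))
    D=depth(c,yel); T=D[abs(D[:,2]-.108)<.006]
    print(" yel",yel.sum(),len(T),T.mean(0) if len(T) else None, cv2.minAreaRect((T[:,:2]*1000).astype(np.float32)))
    if n=="top":
        v,u=np.nonzero(yel&(V>245)); print(" yel top ray",yel.sum(),plane(c,[(u.mean(),v.mean())],.108))
    # deck holes: dark pixels with brass ring on green -> black centers
    # base ellipse: green region lower contour, fit on z=.03
    # deck edge: green inner border -> use deck top hull at z=.05
    g=((H>60)&(H<95)&(S>60)).astype(np.uint8); 
    P=depth(c,g.astype(bool)); P=P[(abs(P[:,2]-.03)<.004)&(np.hypot(P[:,0]-.542,P[:,1]+.038)<.17)]
    # annulus mean by angular bins fit of outer radius
    q=np.array([.542,-.038])
    for _ in range(5):
        d=P[:,:2]-q; a=(np.degrees(np.arctan2(d[:,1],d[:,0]))//10).astype(int); r=np.hypot(*d.T)
        O=np.array([P[a==k,:2][r[a==k].argmax()] for k in np.unique(a)])
        s=least_squares(lambda t:np.hypot(*(O-t[:2]).T)-t[2],[*q,.15],loss='soft_l1',f_scale=.002).x; q=s[:2]
    print(" base outer fit",s)
    np.save(f"ax_{n}.npy",q)
    r=np.hypot(*(p[:2]-q)); print(" plunger radius",r,"angle",np.degrees(np.arctan2(*(p[:2]-q)[::-1])))
    # brass holes
    dark=(V<90)
    ck=proj(c,[[q[0]+.139*np.cos(t),q[1]+.139*np.sin(t),.03] for t in np.arange(0,2*np.pi,.01)])
```

```text
top red 105 345.4095238095238 246.7904761904762 [ 0.45391892 -0.06983703  0.078     ] median depth [ 0.4536198  -0.07022325  0.07738695]
 yel 140 87 [ 0.46590661 -0.10123713  0.10766223] ((465.73095703125, -101.31874084472656), (38.79293441772461, 20.25240135192871), 19.7603702545166)
 yel top ray 140 [[ 0.46691938 -0.10130777  0.108     ]]
 base outer fit [ 0.54272748 -0.03777792  0.14858621]
 plunger radius 0.09441794018504289 angle -160.15086093613687
scene red 121 325.6198347107438 215.8595041322314 [ 0.45444042 -0.066922    0.078     ] median depth [ 0.45460909 -0.06621567  0.07818469]
 yel 283 117 [ 0.46739519 -0.09668641  0.10752643] ((466.1101379394531, -99.20309448242188), (42.06447982788086, 22.271928787231445), 21.523967742919922)
 base outer fit [ 0.5444582  -0.0344732   0.14805592]
 plunger radius 0.09568764546912976 angle -160.17723870660245
```

Plunger ≈ (0.454, -0.0685), axis ≈ (0.5435, -0.036), plunger angle ≈ -160.2°, so the push direction is (0.34, -0.94). I'll go with the fingers shut and tool x along the tangent (yaw ≈ 110), starting 8 mm ahead of the plunger centre.

play_rows:
  plan:
    - [[0.1,-0.1,0],[0,0,-30],0]
    - [[0.389,-0.374,0],[0,0,-86.4],0]
    - [[0.389,-0.374,0],[0,0,-86.4],0]
    - [[0.389,-0.374,0],[0,0,-86.4],0]
    - [[0.389,-0.374,0],[0,0,-86.4],0]
    - [[0.389,-0.374,0],[0,0,-86.4],0]
    - [[0.389,-0.374,0],[0,0,-86.4],0]
    - [[0.389,-0.374,0],[0,0,-86.4],0]
    - [[0.389,-0.374,0],[0,0,-86.4],0]
    - [[0.389,-0.374,0],[0,0,-86.4],0]
    - [[0.389,-0.374,0],[0,0,-86.4],0]
    - [[0.389,-0.374,0],[0,0,-86.4],0]
    - [[0.389,-0.374,0],[0,0,-86.4],0]
    - [[0.389,-0.374,0.03],[0,0,-86.4],0]
    - [[0.389,-0.374,0.067],[0,0,-86.4],0]
    - [[0.389,-0.374,0.067],[0,0,-86.4],0]
    - [[0.389,-0.374,0.067],[0,0,-86.4],0]

```text
clock: 2.48
tool_pos: [0.4571, -0.0763, 0.1662]
tool_rot: [180.0, 0.0, 109.8]
force: [-0.1, 0.3, 0.9]
gripper_width: 0.002
```

Run:
```python
from h import *
s=robot.read_state(); print(robot.tip_extent,s["tool_pos"],s["force"],s["joints"])
for n in("scene","wrist"):
    c=cam(n); im=c["img"]
    if n=="scene": im=cv2.resize(im[120:320,200:440],None,fx=3,fy=3)
    cv2.imwrite(f"pics/a_{n}.png",im)
```

```text
0.025 [ 0.45711189 -0.076272    0.16617471] [-0.05022837  0.30215629  0.8747386 ] [ 26.49578335  23.13489583 -30.62061048 117.88656297  17.01883155
  43.15714853   5.10975046]
```

View pics/a_scene.png

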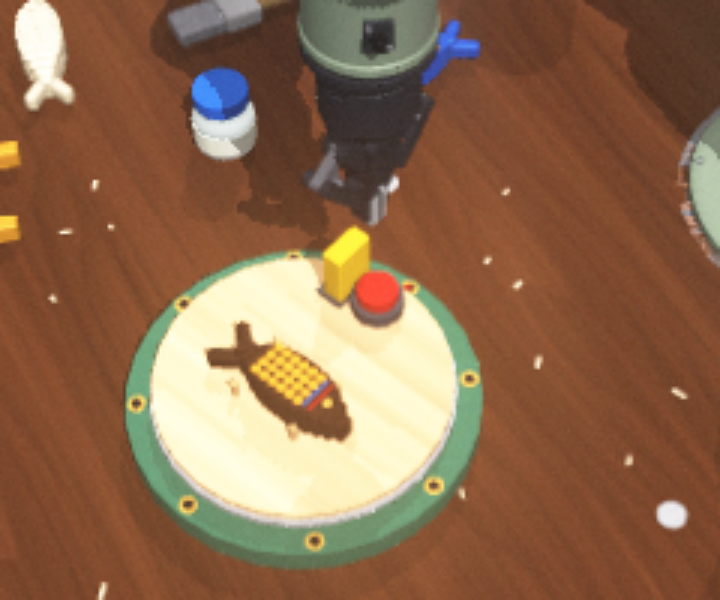

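View pics/a_wrist.png

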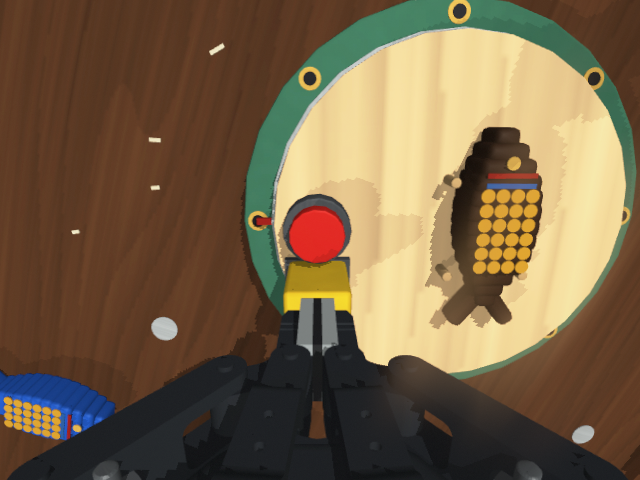

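The wrist view shows the shut fingers at about (318,320), in line radially with the lug (318,285) and the plunger (317,235). I'll refine from this close view.

Run:
```python
from h import *
c=cam("wrist"); H,S,V=cv2.split(cv2.cvtColor(c["img"],cv2.COLOR_BGR2HSV))
yy,xx=np.mgrid[:480,:640]
red=((H<8)|(H>172))&(S>140)&(np.hypot(xx-317,yy-235)<45)
D=depth(c,red); print("z",np.percentile(D[:,2],[5,25,50,75,95]))
T=D[abs(D[:,2]-.078)<.003]; (x,y),r=cv2.minEnclosingCircle((T[:,:2]*1000).astype(np.float32)); print("red top",x,y,r,T.mean(0),len(T))
yel=(H>18)&(H<33)&(S>150)&(xx>280)&(xx<355)&(yy>255)&(yy<315)
D=depth(c,yel); F=D[(D[:,2]<.100)&(D[:,2]>.055)]; print("lug face-ish",len(F),F.mean(0)); T=D[abs(D[:,2]-.108)<.003]; print("lug top",len(T),T.mean(0) if len(T) else 0)
s=robot.read_state(); t=np.array([.339,-.941]); rr=np.array([.941,.339])
for nm,p in(("red",np.array([x,y])/1000),("face",F.mean(0)[:2])):
    d=p-s["tool_pos"][:2]; print(nm,"tangent ahead of tip",d@t,"inward",d@rr)
c=cam("scene"); print(proj(c,[s["tool_pos"]-[0,0,.025]]))
```

```text
z [0.07196467 0.07634669 0.07687873 0.07734423 0.07798992]
red top 456.1708984375 -68.63727569580078 17.751399993896484 [ 0.45597276 -0.06812466  0.07693792] 2334
lug face-ish 1551 [ 0.46477626 -0.09141833  0.080245  ]
lug top 787 [ 0.46620665 -0.09565884  0.10656978]
red tangent ahead of tip -0.007646210201165139 inward 0.0015916345563925874
face tangent ahead of tip 0.016707984101887154 inward 0.0019665035019903613
[[322.65121729 197.98633041]]
```

play_rows:
  plan:
    - [[0,0.0015,0.03],[0,0,0],0]
    - [[0,0.0015,0.055],[0,0,0],0]
    - [[0,0.0015,0.06],[0,0,0],0]
    - [[0,0.0015,0.063],[0,0,0],0]
    - [[0,0.0015,0.065],[0,0,0],0]
    - [[0,0.0015,0.065],[0,0,0],0]

```text
clock: 3.42
tool_pos: [0.4583, -0.0757, 0.1006]
tool_rot: [180.0, 0.0, 109.8]
force: [-0.8, -0.2, 0.8]
gripper_width: -0.0
```

play_rows:
  plan:
    - [[0,0,0.001],[0,0,0],0]
    - [[0,0,0.003],[0,0,0],0]
    - [[0,0,0.003],[0,0,0],0]

```text
clock: 3.8
tool_pos: [0.4579, -0.0756, 0.097]
tool_rot: [-180.0, -0.0, 109.8]
force: [-0.3, -0.4, -0.9]
gripper_width: -0.0
```

Run:
```python
from h import *
s=robot.read_state(); print(s["tool_pos"],s["force"],s["wrist_torque"])
cv2.imwrite("pics/b_w.png",cam("wrist")["img"])
```

```text
[ 0.45794845 -0.07563832  0.09696326] [-0.3381312  -0.37878944 -0.88489162] [-0.0055009  -0.02058443  0.01819526]
```

View pics/b_w.png

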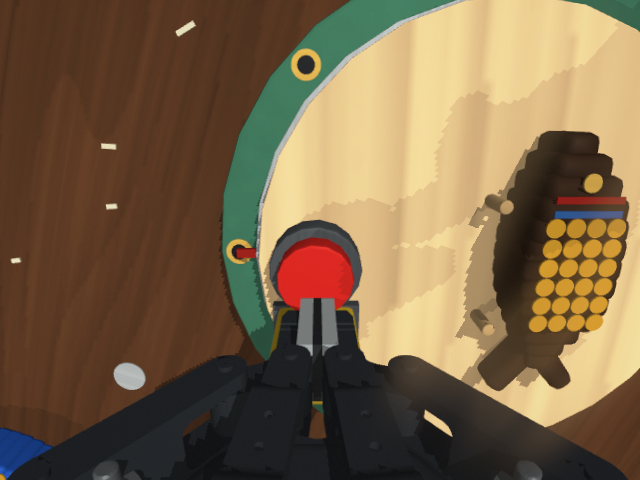

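Wrist view: the fingertips are over the near edge of the button at (318,300), with the lug just behind them. There is no clear contact force yet, so I'll go on down in 2 mm steps.

play_rows:
  plan:
    - [[0,0,0.001],[0,0,0],0]
    - [[0,0,0.002],[0,0,0],0]
    - [[0,0,0.002],[0,0,0],0]

```text
clock: 4.22
tool_pos: [0.458, -0.0756, 0.095]
tool_rot: [-180.0, -0.0, 109.8]
force: [0.8, 0.0, 0.1]
gripper_width: 0.001
```

```bash
cat > r.py <<'E'
from h import *
s=robot.read_state(); print(s["clock"],s["tool_pos"],s["force"])
c=cam("wrist"); H,S,V=cv2.split(cv2.cvtColor(c["img"],cv2.COLOR_BGR2HSV))
yy,xx=np.mgrid[:480,:640]
red=((H<8)|(H>172))&(S>140)&(np.hypot(xx-317,yy-265)<45)
D=depth(c,red); print("red z",len(D),np.percentile(D[:,2],[25,50,75]) if len(D) else 0)
E
python3 r.py
```

```text
4.225 [ 0.45800513 -0.07561629  0.09501249] [8.42102956e-01 1.95256986e-04 1.42225555e-01]
red z 3954 [0.07630246 0.07685292 0.07729141]
```

Run:
```python
from h import *
s=robot.read_state()
c=cam("wrist"); 
t=np.array([.339,-.941]); rr=np.array([.941,.339])
for v in range(290,400,6):
    m=np.zeros((480,640),bool); m[v,306]=m[v,330]=m[v,318]=1
    D=depth(c,m); 
    for d in D: q=d[:2]-s["tool_pos"][:2]; print(v,np.round([q@t,q@rr,d[2]],4),end=" ")
    print()
print(c["extrinsics"][:3,3]-s["tool_pos"])
cv2.imwrite("pics/c_w.png",cv2.resize(c["img"][200:400,200:440],None,fx=3,fy=3))
c=cam("scene");cv2.imwrite("pics/c_s.png",cv2.resize(c["img"][150:280,240:400],None,fx=4,fy=4)); print(proj(c,[s["tool_pos"]-[0,0,.025]]))
```

```text
290 [-0.004  -0.0031  0.0772] 290 [-0.0044  0.0023  0.0779] 290 [-0.004   0.0078  0.077 ] 
296 [-0.0009 -0.0031  0.0768] 296 [-0.0004  0.0024  0.0759] 296 [-0.0011  0.0078  0.0772] 
302 [-0.0101 -0.0024  0.1014] 302 [-0.0099  0.0023  0.1009] 302 [-0.0094  0.007   0.1   ] 
308 [-0.0099 -0.0023  0.106 ] 308 [-0.0093  0.0023  0.1049] 308 [-0.0097  0.0068  0.1057] 
314 [-0.01   -0.0021  0.1109] 314 [-0.0098  0.0023  0.1105] 314 [-0.01    0.0066  0.111 ] 
320 [-0.0097 -0.002   0.1149] 320 [-0.01    0.0022  0.1154] 320 [-0.0102  0.0065  0.1157] 
326 [-0.0096 -0.0019  0.1188] 326 [-0.0099  0.0022  0.1194] 326 [-0.0099  0.0064  0.1194] 
332 [-0.0101 -0.0018  0.1237] 332 [-0.0096  0.0022  0.1228] 332 [-0.0095  0.0063  0.1227] 
338 [-0.0099 -0.0017  0.127 ] 338 [-0.0094  0.0022  0.1262] 338 [-0.0095  0.0061  0.1264] 
344 [-0.0094 -0.0016  0.1298] 344 [-0.0099  0.0022  0.1305] 344 [-0.0098  0.006   0.1304] 
350 [-0.0105 -0.0015  0.1349] 350 [-0.0075  0.0022  0.1303] 350 [-0.0113  0.0058  0.136 ] 
356 [-0.0115 -0.0013  0.1394] 356 [-0.0059  0.0022  0.1312] 356 [-0.0107  0.0057  0.1382] 
362 [-0.011  -0.0013  0.1417] 362 [-0.0032  0.0022  0.1306] 362 [-0.0111  0.0056  0.1418] 
368 [-0.0105 -0.0012  0.1437] 368 [-0.0014  0.0022  0.1313] 368 [-0.0114  0.0055  0.1451] 
374 [-0.011  -0.0011  0.1472] 374 [0.0012 0.0022 0.1308] 374 [-0.0111  0.0054  0.1473] 
380 [-0.0116 -0.001   0.1506] 380 [0.0037 0.0022 0.1306] 380 [-0.0106  0.0054  0.1493] 
386 [-0.0096 -0.0011  0.1504] 386 [0.0061 0.0022 0.1306] 386 [-0.0102  0.0053  0.1512] 
392 [-0.0077 -0.0011  0.1506] 392 [0.0079 0.0022 0.1313] 392 [-0.0105  0.0052  0.154 ] 
398 [ 0.0014 -0.0014  0.1421] 398 [0.0104 0.0022 0.1313] 398 [-0.0093  0.0052  0.1549] 
[-0.02431623  0.07315986  0.14075394]
[[322.66767135 215.85083703]]
```

View pics/c_w.png

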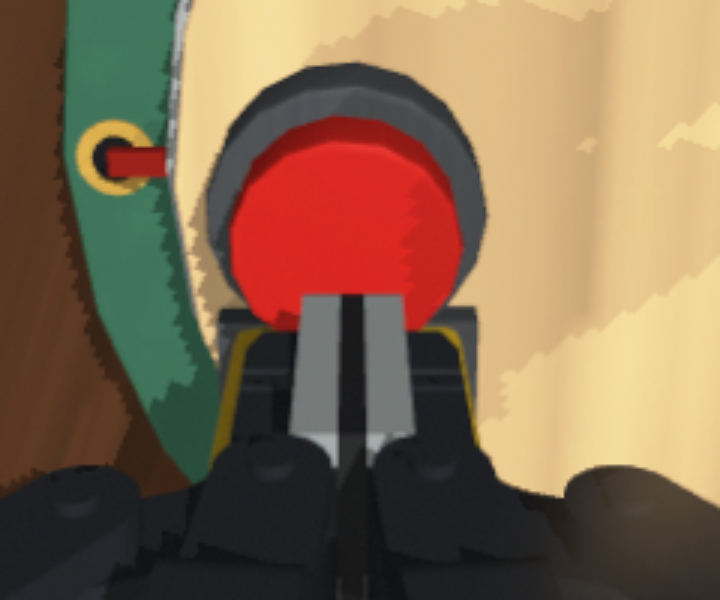

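View pics/c_s.png

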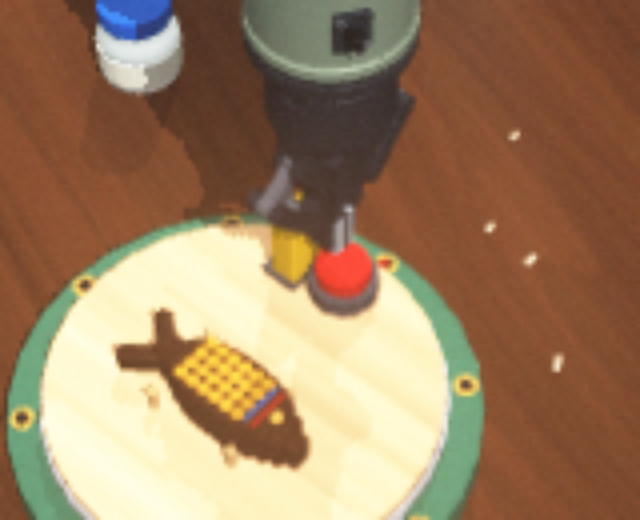

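Run:
```python
from h import *
s=robot.read_state(); p=s["tool_pos"]; t=np.array([.339,-.941,0]); rr=np.array([.941,.339,0])
c=cam("scene")
im=cv2.resize(c["img"][150:280,240:400],None,fx=4,fy=4,interpolation=cv2.INTER_NEAREST)
for z,col in((.07,(255,0,0)),(.085,(0,255,0)),(.097,(255,0,255))):
    P=[p*[1,1,0]+t*a+rr*b+[0,0,z] for a,b in((-.011,-.012),(-.011,.012),(.011,.012),(.011,-.012))]
    q=(proj(c,P)-[240,150])*4+2; cv2.polylines(im,[q.astype(np.int32)],True,col,1)
cv2.imwrite("pics/d_s.png",im)
# gripper points height from scene depth
m=np.zeros((480,640),bool); m[195:216,300:332]=1
D=depth(c,m); d=D[:,:2]-p[:2]; a=d@t[:2]; b=d@rr[:2]
k=(abs(a)<.013)&(abs(b)<.016)&(D[:,2]>.07); print(len(a[k]))
for i in np.argsort(D[k][:,2])[:25]: print(np.round([a[k][i],b[k][i],D[k][i,2]],4))
```

```text
151
[-0.0126 -0.0097  0.0748]
[0.0085 0.0003 0.0749]
[-0.0009 -0.0158  0.0751]
[0.0042 0.0053 0.0755]
[0.0081 0.0046 0.0755]
[-0.0012 -0.0115  0.0755]
[ 0.0044 -0.0026  0.0756]
[-0.0093 -0.0098  0.076 ]
[0.     0.0025 0.0762]
[-0.0115 -0.0072  0.0764]
[-0.006  -0.0021  0.0768]
[0.0055 0.0038 0.0769]
[-0.0002 -0.0011  0.0769]
[0.0128 0.0144 0.0772]
[-0.01   -0.0051  0.0773]
[-0.0061 -0.0058  0.0773]
[-0.0024 -0.0024  0.0776]
[-0.01   -0.0128  0.0779]
[-0.0046  0.0001  0.0779]
[-0.0121 -0.0103  0.078 ]
[-0.0045 -0.0038  0.078 ]
[-0.0043 -0.0117  0.0781]
[-0.0063 -0.0094  0.0781]
[-0.0121 -0.0142  0.0782]
[0.001  0.0052 0.0782]
```

View pics/d_s.png

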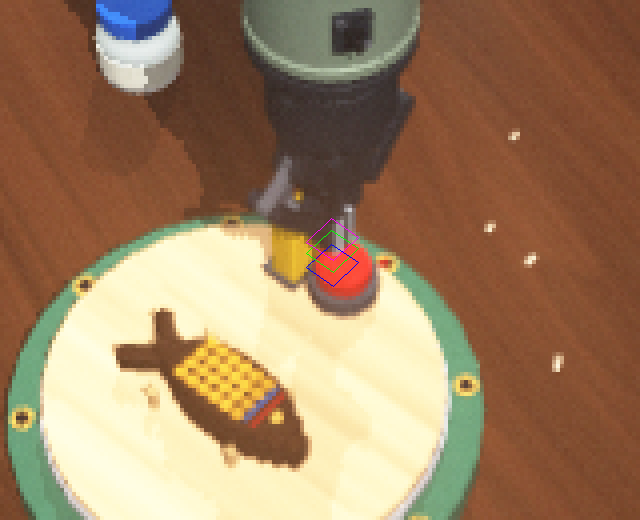

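Run:
```python
from h import *
s=robot.read_state(); p=s["tool_pos"]; t=np.array([.339,-.941]); rr=np.array([.941,.339])
for n,roi in (("scene",(150,240,295,350)),("wrist",(280,480,0,640)),("top",(200,300,300,420))):
    c=cam(n); m=np.zeros((480,640),bool); m[roi[0]:roi[1],roi[2]:roi[3]]=1
    m&=(c["img"].max(2)<110)|((c["img"].max(2).astype(int)-c["img"].min(2)<30)&(c["img"].max(2)<200))
    D=depth(c,m); d=D[:,:2]-p[:2]; a=d@t; b=d@rr; h=D[:,2]-p[2]
    k=(h>-.015)&(abs(b)<.09)&(abs(a)<.09)&(h<.12)
    print(n,k.sum())
    for lo in range(-60,61,10):
        for bl,bh in((-80,-40),(-40,-20),(-20,0),(0,20),(20,40),(40,80)):
            q=k&(a*1000>=lo)&(a*1000<lo+10)&(b*1000>=bl)&(b*1000<bh)
            print(("%3d(%d)"%(np.percentile(h[q],4)*1000,q.sum()) if q.sum()>3 else "-").rjust(10),end="")
        print("  t",lo)
c=cam("wrist"); cv2.imwrite("pics/e_w.png",cv2.resize(cv2.convertScaleAbs(c["img"],alpha=2.2)[270:480,120:520],None,fx=2,fy=2))
```

```text
scene 581
         -         -         -         -         -         -  t -60
         -         -         -         -         -         -  t -50
         -         -         -         -         -         -  t -40
         -         -     95(4)     97(7)         -         -  t -30
    67(36)    48(31)    21(74)   18(101)    51(69)    68(36)  t -20
     87(5)     50(9)     20(5)     7(46)    53(25)    85(60)  t -10
         -         -         -    13(16)    53(14)    88(39)  t 0
         -         -         -         -         -         -  t 10
         -         -         -         -         -         -  t 20
         -         -         -         -         -         -  t 30
         -         -         -         -         -         -  t 40
         -         -         -         -         -         -  t 50
         -         -         -         -         -         -  t 60
wrist 54526
         -         -         -         -         -         -  t -60
         -         -         -         -         -         -  t -50
         -         -         -         -         -         -  t -4
[... 855 characters left out ...]
-         -         -  t -40
         -         -         -         -         -         -  t -30
     72(5)         -         -         -         -         -  t -20
         -         -         -         -         -         -  t -10
         -         -         -         -         -         -  t 0
         -         -         -         -         -         -  t 10
         -         -         -         -         -         -  t 20
         -         -         -         -         -         -  t 30
         -         -         -         -         -         -  t 40
         -         -         -         -         -         -  t 50
         -         -         -         -         -         -  t 60
```

View pics/e_w.png

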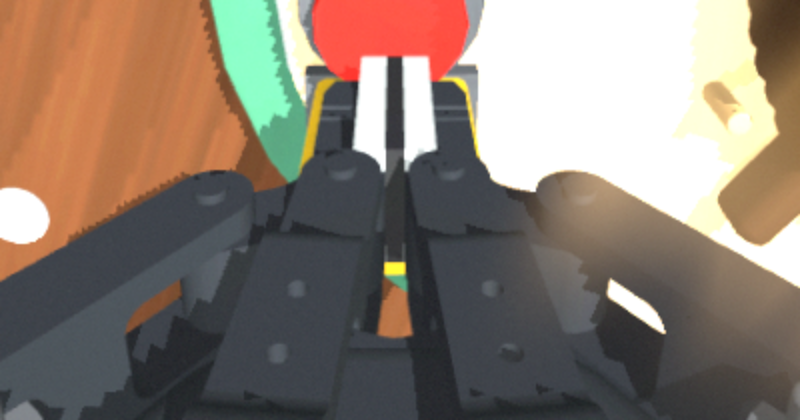

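The measurements disagree with the stated tip offset. In both the wrist and scene views the shut fingertips stand at about TCP+3 mm, not TCP-25 mm, and the button is still up with no force. I'll trust the images. The knuckles are wider than the pads, so I'll centre on the button and go down step by step, watching the force.

play_rows:
  plan:
    - [[0.007,0,0],[0,0,0],0]
    - [[0.007,0,0.006],[0,0,0],0]
    - [[0.007,0,0.011],[0,0,0],0]
    - [[0.007,0,0.014],[0,0,0],0]
    - [[0.007,0,0.014],[0,0,0],0]

```text
clock: 5.25
tool_pos: [0.4555, -0.0691, 0.0808]
tool_rot: [-180.0, -0.0, 109.8]
force: [-0.3, 0.3, 0.3]
gripper_width: 0.001
```

```bash
python3 r.py
```

```text
5.25 [ 0.4555262  -0.0690507   0.08078969] [-0.32687122  0.26077824  0.33183174]
red z 2154 [0.07409304 0.07655178 0.07714265]
```

play_rows:
  plan:
    - [[0,0,0.002],[0,0,0],0]
    - [[0,0,0.004],[0,0,0],0]
    - [[0,0,0.006],[0,0,0],0]
    - [[0,0,0.006],[0,0,0],0]

```text
clock: 5.8
tool_pos: [0.4558, -0.0691, 0.0751]
tool_rot: [180.0, 0.0, 109.8]
force: [-0.3, -0.7, 4.5]
gripper_width: 0.0
```

```bash
python3 r.py
```

```text
5.8 [ 0.45578595 -0.06910008  0.07506392] [-0.34339706 -0.66445135  4.52267464]
red z 1845 [0.07162939 0.07276606 0.07333311]
```

Contact: 4.5 N, and the button is down about 4 mm. I'll press another 4.5 mm.

play_rows:
  plan:
    - [[0,0,0.002],[0,0,0],0]
    - [[0,0,0.004],[0,0,0],0]
    - [[0,0,0.0045],[0,0,0],0]
    - [[0,0,0.0045],[0,0,0],0]

```text
clock: 6.35
tool_pos: [0.4558, -0.0691, 0.0706]
tool_rot: [180.0, 0.0, 109.8]
force: [0.3, -1.0, 5.4]
gripper_width: 0.007
```

```bash
python3 r.py
python3 - <<'E'
from h import *
cv2.imwrite("pics/f_w.png",cv2.convertScaleAbs(cam("wrist")["img"],alpha=1.6))
c=cam("scene");cv2.imwrite("pics/f_s.png",cv2.resize(c["img"][150:280,240:400],None,fx=4,fy=4))
E
```

```text
6.35 [ 0.45580695 -0.06910016  0.07057517] [ 0.30109029 -0.97230468  5.42356933]
red z 1572 [0.06794777 0.06847323 0.06890674]
```

View pics/f_w.png

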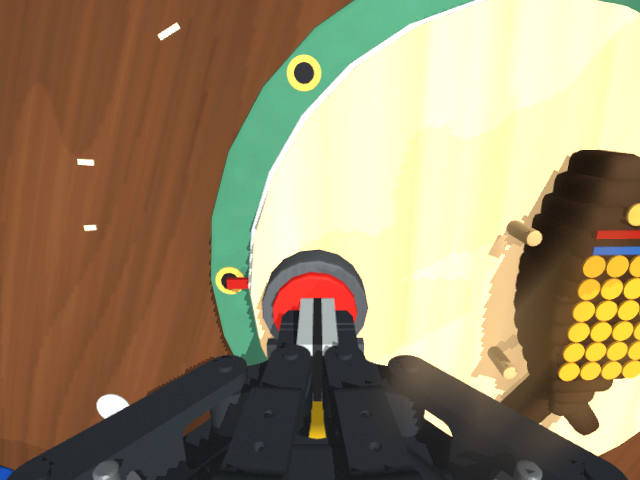

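View pics/f_s.png

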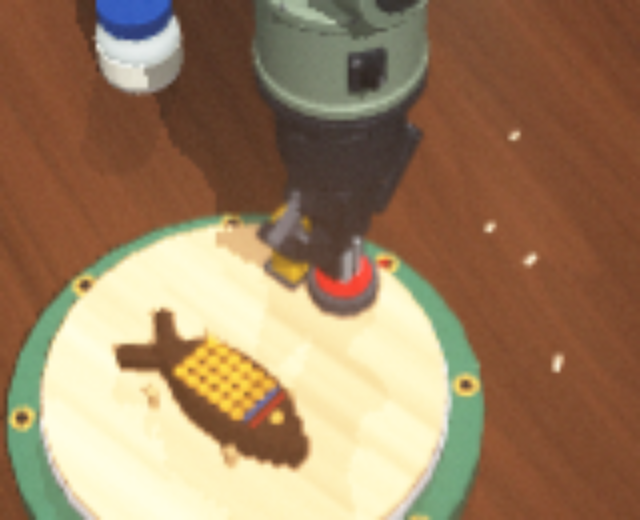

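The plunger is down about 8.4 mm (5.4 N) and the pointer is still at its hole. Now I'll slide to the lug and start the arc.

play_rows:
  plan:
    - [[-0.004,0,0],[0,0,0],0]
    - [[-0.008,0,0],[0,0,0],0]
    - [[-0.011,0,0],[0,0,0],0]
    - [[-0.013,0,0],[0,0,0],0]
    - [[-0.0155,0.0004,0],[0,0,-1.5],0]
    - [[-0.018,0.0008,0],[0,0,-3],0]
    - [[-0.0205,0.0013,0],[0,0,-4.5],0]
    - [[-0.023,0.0019,0],[0,0,-6],0]
    - [[-0.0252,0.0025,0],[0,0,-7.5],0]
    - [[-0.0276,0.0032,0],[0,0,-9],0]
    - [[-0.03,0.004,0],[0,0,-10.5],0]
    - [[-0.0324,0.0048,0],[0,0,-12],0]

```text
clock: 8.0
tool_pos: [0.4717, -0.0973, 0.0707]
tool_rot: [179.9, -0.0, 121.8]
force: [0.9, 4.2, 6.1]
gripper_width: -0.001
```

```bash
python3 r.py
python3 - <<'E'
from h import *
cv2.imwrite("pics/g_w.png",cv2.convertScaleAbs(cam("wrist")["img"],alpha=1.6))
c=cam("scene");cv2.imwrite("pics/g_s.png",cv2.resize(c["img"][150:310,240:400],None,fx=4,fy=3.7))
E
```

```text
8.0 [ 0.47166331 -0.09728513  0.07065674] [0.86540144 4.1936725  6.05294694]
red z 1836 [0.06803368 0.06858851 0.06903261]
```

View pics/g_w.png

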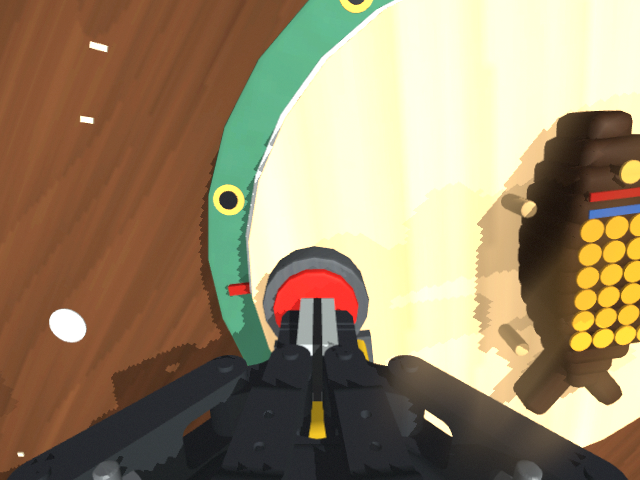

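View pics/g_s.png

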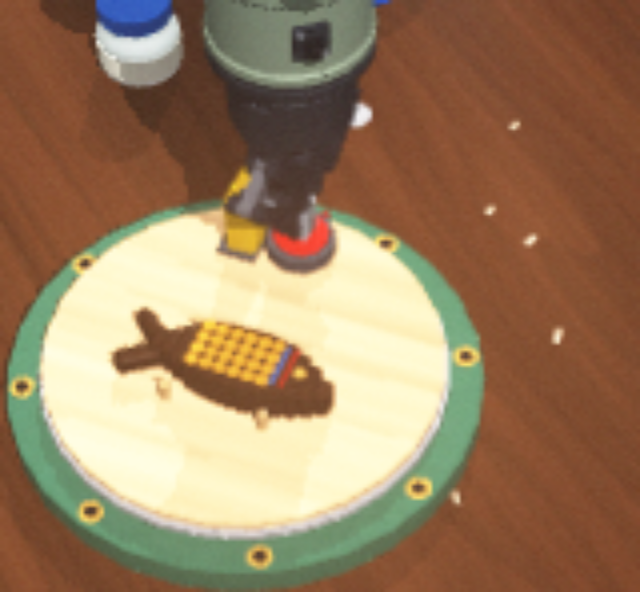

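```bash
cat > ang.py <<'E'
from h import *
A=np.array([.544,-.0365])
s=robot.read_state(); print(round(s["clock"],2),s["tool_pos"],np.round(s["force"],1))
c=cam("wrist"); H,S,V=cv2.split(cv2.cvtColor(c["img"],cv2.COLOR_BGR2HSV))
red=(((H<8)|(H>172))&(S>150)&(V>70)).astype(np.uint8)
n,l,st,ce=cv2.connectedComponentsWithStats(red)
for i in range(1,n):
    if st[i,4]<60: continue
    w=plane(c,[ce[i]],.045)[0][:2]-A; r=np.hypot(*w); 
    if .11<r<.15 : print("pointer px",ce[i],st[i,4],"r",r,"deck deg",np.degrees(np.arctan2(w[1],w[0]))+160.2)
    D=depth(c,l==i)
    if abs(r-.095)<.03 and st[i,4]>400: print("button px",ce[i],st[i,4],"z",np.median(D[:,2]))
E
python3 ang.py
```

```text
8.15 [ 0.47189295 -0.09754563  0.07071553] [2.9 0.5 5.4]
button px [314.55154639 292.12807296] 2522 z 0.06864610462571792
pointer px [238.26168224 289.21028037] 214 r 0.12994870293705707 deck deg 17.939708356416673
```

The deck reads about 18° with the button held down and low forces. I'll carry on round the axis by another 20°.

play_rows:
  plan:
    - [[-0.004,0.0007,0],[0,0,-2.5],0]
    - [[-0.008,0.0016,0],[0,0,-5],0]
    - [[-0.012,0.0026,0],[0,0,-7.5],0]
    - [[-0.016,0.0038,0],[0,0,-10],0]
    - [[-0.02,0.0052,0],[0,0,-12.5],0]
    - [[-0.0237,0.0068,0],[0,0,-15],0]
    - [[-0.0275,0.0085,0],[0,0,-17.5],0]
    - [[-0.0311,0.0104,0],[0,0,-20],0]
    - [[-0.0311,0.0104,0],[0,0,-20],0]

```text
clock: 9.32
tool_pos: [0.4971, -0.1184, 0.0707]
tool_rot: [179.9, 0.0, 141.8]
force: [2.6, 2.4, 6.0]
gripper_width: -0.002
```

```bash
python3 ang.py
python3 - <<'E'
from h import *
cv2.imwrite("pics/i_w.png",cv2.convertScaleAbs(cam("wrist")["img"],alpha=1.6))
c=cam("scene");cv2.imwrite("pics/i_s.png",cv2.resize(c["img"][150:310,240:400],None,fx=4,fy=3.7))
E
```

```text
9.32 [ 0.49709811 -0.11844514  0.07065921] [2.6 2.4 6. ]
button px [315.61862442 291.70401855] 2588 z 0.0685678264338768
pointer px [238.81553398 288.32524272] 206 r 0.13018546397604908 deck deg 37.8950141458058
```

View pics/i_w.png

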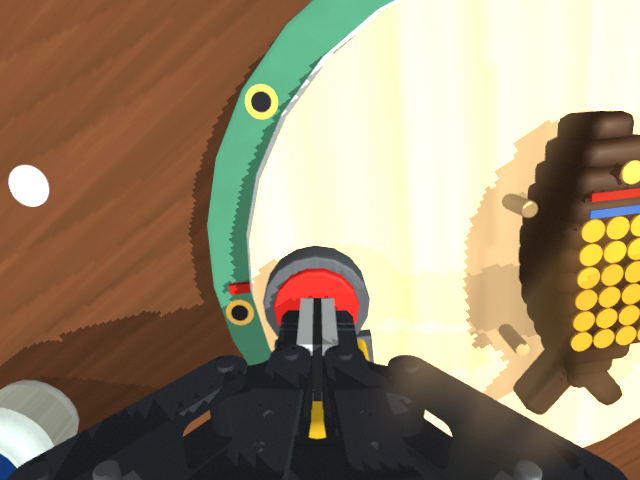

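View pics/i_s.png

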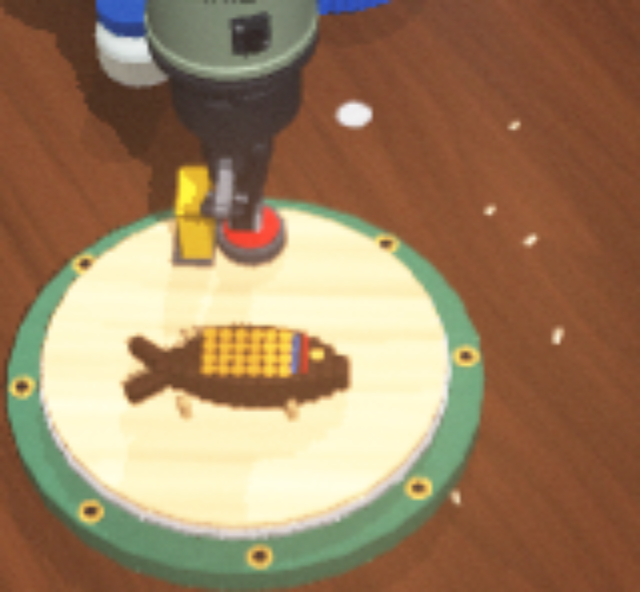

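The deck reads 37.9° and the pointer at (239,288) is nearing the next hole at (240,313). I'll lift off the button now and push by the lug only, so the plunger snaps in by itself.

play_rows:
  plan:
    - [[0.001,0,-0.004],[0,0,0],0]
    - [[0.001,0,-0.009],[0,0,0],0]
    - [[0.001,0,-0.014],[0,0,0],0]
    - [[0.001,0,-0.014],[0,0,0],0]

```text
clock: 9.98
tool_pos: [0.4956, -0.1185, 0.0849]
tool_rot: [180.0, 0.0, 141.7]
force: [0.3, 0.0, 0.4]
gripper_width: -0.001
```

```bash
python3 ang.py
python3 - <<'E'
from h import *
c=cam("wrist");cv2.imwrite("pics/j_w.png",cv2.convertScaleAbs(c["img"],alpha=1.6))
A=np.array([.544,-.0365])
H,S,V=cv2.split(cv2.cvtColor(c["img"],cv2.COLOR_BGR2HSV))
m=((H>18)&(H<30)&(S>120)).astype(np.uint8); n,l,st,ce=cv2.connectedComponentsWithStats(m)
for i in range(1,n):
    w=plane(c,[ce[i]],.03)[0][:2]-A; r=np.hypot(*w)
    if st[i,4]>60 and .12<r<.155: print("hole",ce[i],r,np.degrees(np.arctan2(w[1],w[0]))+160.2)
c=cam("scene");cv2.imwrite("pics/j_s.png",cv2.resize(c["img"][150:310,240:400],None,fx=4,fy=3.7))
E
```

```text
9.97 [ 0.49562228 -0.1184504   0.08493399] [0.3 0.  0.4]
button px [318.05345212 284.59051861] 3143 z 0.0718572644124251
pointer px [245.63636364 276.97860963] 187 r 0.13033193290700584 deck deg 37.440872996995324
hole [267.29678639 105.53119093] 0.1370947394802293 0.8160156436437944
hole [246.44477612 301.91343284] 0.1374295888352011 46.20908759361893
hole [316.85580524 420.76966292] 0.15043211031715406 83.55378948989629
```

View pics/j_w.png

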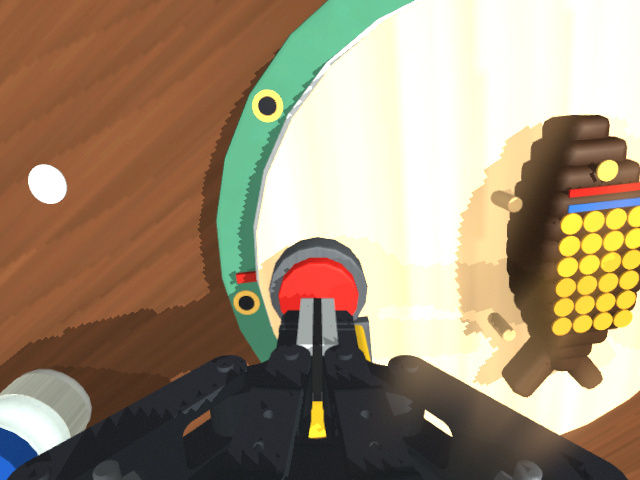

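View pics/j_s.png

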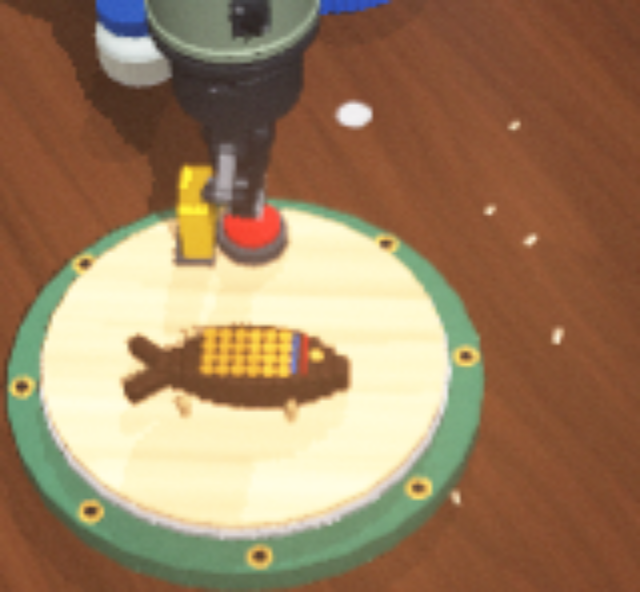

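The button has risen to about 5 mm pressed, as expected between holes. The pointer reads 37.4° against the next hole at about 46° in the same measure. I'll push the lug slowly.

play_rows:
  plan:
    - [[-0.0017,0.0002,0],[0,0,-1],0]
    - [[-0.0033,0.0005,0],[0,0,-2],0]
    - [[-0.005,0.0008,0],[0,0,-3],0]
    - [[-0.0066,0.0011,0],[0,0,-4],0]
    - [[-0.0082,0.0014,0],[0,0,-5],0]
    - [[-0.0098,0.0018,0],[0,0,-6],0]
    - [[-0.0098,0.0018,0],[0,0,-6],0]

```text
clock: 11.0
tool_pos: [0.5045, -0.123, 0.0846]
tool_rot: [180.0, -0.0, 147.8]
force: [-0.1, 0.0, 0.4]
gripper_width: -0.0
```

```bash
python3 ang.py
```

```text
11.0 [ 0.50447346 -0.12297718  0.08456891] [-0.1  0.   0.4]
button px [316.40654415 271.48857015] 4462 z 0.07189463545289398
pointer px [242.5 252.5] 200 r 0.13058454242041728 deck deg 37.599275154918416
```

play_rows:
  plan:
    - [[-0.0017,0.0002,0],[0,0,-1],0]
    - [[-0.0033,0.0005,0],[0,0,-2],0]
    - [[-0.005,0.0008,0],[0,0,-3],0]
    - [[-0.0066,0.0011,0],[0,0,-4],0]
    - [[-0.0082,0.0014,0],[0,0,-5],0]
    - [[-0.0098,0.0018,0],[0,0,-6],0]
    - [[-0.0098,0.0018,0],[0,0,-6],0]

```text
clock: 11.92
tool_pos: [0.514, -0.1266, 0.0846]
tool_rot: [180.0, 0.0, 153.8]
force: [-1.3, 2.0, -0.7]
gripper_width: -0.001
```

```bash
python3 ang.py
```

```text
11.93 [ 0.51403659 -0.12662752  0.08459901] [-1.3  2.  -0.7]
button px [316.30879436 270.95283227] 4537 z 0.07241724760129463
pointer px [242.07177033 251.53588517] 209 r 0.13086627666892856 deck deg 43.5270485959756
```

The deck is moving with the finger and reads 43.5°. Now fine steps.

play_rows:
  plan:
    - [[-0.0008,0.0001,0],[0,0,-0.5],0]
    - [[-0.0017,0.0002,0],[0,0,-1],0]
    - [[-0.0017,0.0002,0],[0,0,-1],0]

```text
clock: 12.35
tool_pos: [0.5155, -0.1273, 0.0846]
tool_rot: [180.0, 0.0, 154.8]
force: [-0.9, 0.9, 0.5]
gripper_width: 0.0
```

```bash
python3 ang.py
```

```text
12.35 [ 0.51552074 -0.12733008  0.08463857] [-0.9  0.9  0.5]
button px [316.81077117 272.33361274] 4772 z 0.07684257177021797
pointer px [242.595 251.51 ] 200 r 0.13084852276138825 deck deg 44.51843845355528
```

The plunger has snapped up: button top at 0.0768, the same as at the start, with the deck at 44.5°. I'll back off the lug and raise the hand clear.

play_rows:
  plan:
    - [[0.002,0,0],[0,0,0],0]
    - [[0.006,0,0],[0,0,0],0]
    - [[0.006,0,-0.01],[0,0,0],0]
    - [[0.006,0,-0.05],[0,0,0],0]
    - [[0.006,0,-0.1],[0,0,0],0]
    - [[0.006,-0.06,-0.15],[0,0,0],0]
    - [[0.006,-0.12,-0.18],[0,0,0],0]
    - [[0.006,-0.12,-0.18],[0,0,0],0]

```text
clock: 13.4
tool_pos: [0.4575, -0.2363, 0.2669]
tool_rot: [-179.9, 0.1, 154.5]
force: [-0.3, 0.4, 0.5]
gripper_width: 0.003
```

```bash
python3 ang.py
python3 - <<'E'
from h import *
c=cam("wrist");cv2.imwrite("pics/k_w.png",c["img"])
c=cam("scene");cv2.imwrite("pics/k_s.png",c["img"])
c=cam("top");cv2.imwrite("pics/k_t.png",c["img"])
E
```

```text
13.4 [ 0.45754799 -0.2362953   0.26690928] [-0.3  0.4  0.5]
button px [454.4637037  203.30814815] 1350 z 0.07675829479126606
```

View pics/k_w.png

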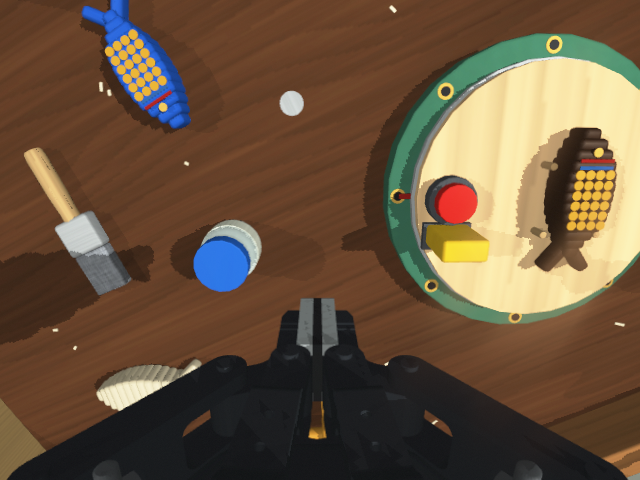

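View pics/k_s.png

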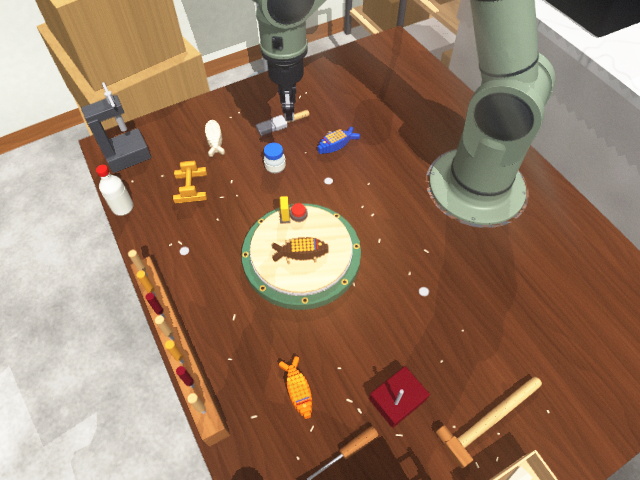

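The wrist view shows the pointer in its brass hole at (400,196) and the button up. The fish is still between its dowels at (585,200), and the bystanders are where they were. The hand is well clear, so I'm handing in.

```bash
python3 -c "
from rig import robot
print(robot.sign_off())"
```

```text
the job is handed in; nothing more can be done
None
```

The table is indexed one hole counter-clockwise and locked, and the job is handed in; the sign-off gave no verdict. I pressed the plunger about 8.4 mm with the shut fingertips and swung the table to about 38° with it held. Then I lifted off the button and pushed only the lug until the plunger snapped up by itself.

**Last checks, at 13.4 s of the 45 s:**
- **Plunger:** its top is at 0.0768 m, against 0.0769 m before pressing, so it is up.
- **Table:** the pointer read about 44.5° (0.777 rad) and sits in the next brass hole.
- **Fish and bystanders:** by eye the fish is between its dowels and the bystanders visible in the final pictures have not moved. I did not measure either.
- **Forces:** the most I read was about 4 N sideways and 6 N upward from the plunger, taken at the end of each move rather than throughout.

**What disagreed:**
- **Fingertips:** when shut they touched about 2 mm below the TCP (images first suggested 3 mm above it), not 25 mm ahead as stated. I went by the pictures and the force.
- **Hole angle:** my rough angle measure put the next hole at about 46°, but the plunger snapped in at about 44.5°. That is within the measuring error.

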